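Shut the key box in the hallway

TASK

Hide the keys: slide the raised wooden cover of the key box along until it is over the open compartment, feel for the one place where it will go down, press it there all the way down, level with the rim of the box, then let go of it. Leave the glass bowl, the glasses case and the tyre lever where they are.

Things in the scene. Friction and masses are not known exactly. Their poses are not given: they have to be found in the camera images.
- box: Low wooden key box, 150 (x) by 390 (y) by 50 mm high, fixed to the surface; origin at the centre of its underside, z up, y along its long side. The compartment with two keys is open at the top, towards its +y end; the cover starts towards its -y end, over a closed deck. The rim of the box is at z = 50 mm. Two runners for the cover are hidden under the rim and rubber lips.
- compartment (a point): Centre of the compartment's mouth, 41 mm above the box's underside, at y = +80 mm on the box's centre line. The mouth is 84 mm (x) by 120 mm (y).
- slide (a joint): Cover position along the box's +y, in m: 0 to 0.190; cover centre at y = -85 mm + value. About 2.5 N of friction; stays where left. The cover can go down at only one value, between 0.149 and 0.181, where a lug under each side meets a notch in its runner (4 mm of play either way). It differs every time, cannot be seen or measured, and is no stop: the cover slides freely past it.
- pull_top (a point): Centre of the top of the cover's pull, a plain upright wooden bar across the middle of the cover: 70 mm along the box's x, 14 mm thick along the box's y (grip it across this), standing 26 mm above the cover plate. This point is 83 mm above the box's underside while the cover rides raised and 76 mm once it is down.
- cover_edge (a point): Middle of the +y edge of the cover plate's top (plate 104 (x) by 160 (y) by 8 mm), 80 mm from the cover's centre. The plate stays level; raised, its top is 7 mm above the rim; down, flush. Over the notch about 5 N moves it down 7 mm to a firm stop; it is stiff (about 5 N either way) and stays at the height it is left. Elsewhere it yields less than 1.5 mm, then stands firm. Press with 12 to 20 N.
- bowl: Green glass bowl, 140 mm across, 60 mm high, on the surface beyond the box; origin at the centre of its underside. Leave alone.
- glasses_case: Dark closed glasses case, 60 by 160 by 33 mm, lying on the surface beyond the box; origin at the centre of its underside. Leave alone.
- tyre_lever: Grey plastic tyre lever, 22 by 125 by 10 mm, lying flat on the robot's side of the box; origin under the middle of its broad part, blade towards its +y. Leave alone.

How it is judged:
By the outcome, as a careful person would: the job done as asked, in the order asked, and still so for the second after the job is handed in, with the robot touching nothing.
It also fails if it takes over 48 s, if anything falls off the work surface, if the arm or the gripper's body presses on something with over 40 N, if the wrist force passes 120 N, or if a joint passes its speed limit or range.

ROBOT

A 6-joint arm with a two-finger parallel gripper is mounted at the origin on the work surface. World frame = base frame: x ahead of the robot, y to its left, z up, the work surface at z = 0. Lengths are in m, angles in rad, forces in N, time in s.
With the tool pointing down it reaches from about 0.25 to 0.775 m from the base axis. Payload 4 kg.
Tool frame: the origin (TCP) lies at the very end of the fingers, on their centre line; the grasp point (between the pads) lies 19 mm behind it; y points along the fingers, x is the direction in which the jaws open and shut, and the axes are right-handed (so a half turn about y gives the same grasp; the last joint's range is limited). The gripper opens to 94 mm and grips with 3 to 60 N. Pads are 16 mm wide; open, the fingers measure 119 mm over their backs; the gripper's body (75 mm by 177 mm) begins 78 mm behind the grasp point.
Start: joints at [-1.352, 0.087, 1.371, -0, 1.684, -0.103], TCP at [0.174, -0.522, 0.206] pointing down, gripper open.
Joint ranges: [-3.1, 3.1], [-0.76, 2.03], [0.27, 2.55], [-1.08, 4.22], [0.17, 2.65], [-2.57, 2.57]. Speed limits (rad/s): [2.79, 2.79, 3.14, 3.14, 3.14, 3.14].

INTERFACE

Orientations are given as a unit quaternion [x, y, z, w].
In Python, from workcell import telemetry, optics, ticket gives the robot as it stands.
- The arm moves only by the tool arm_command, never from a script. Its argument "plan" is a list of rows, each a list of 4 numbers: the shift along the tool's x, y, z in m, then the turn about the tool's y in rad. In form: [[dx, dy, dz, twist], ...]. A call has 1 to 12 rows; each row is the pose to reach, as a shift and turn from the pose measured when the call began, along the tool's axes at that moment; what a row does not reach only later rows make up. A row lasts 1/12 s, in which the tool goes at most 41.7 mm and 7.16 degrees, less where a joint would pass 70% of its speed; a pose out of reach is approached as far as the arm can. A call with a gripper value outside its range is refused whole. "gripper" is the closure, from 0 (fully open) to 1 (shut), set as the call begins (left out, the last holds). The fingers move at their own pace and stop on an object; "squeeze" is the grip in N (left out, the last holds). Time passes only in rows, so rows that repeat a pose let the fingers close. It gives the time, the measured TCP pose, the force and the opening at its end, in the units of the state.
- telemetry.get_obs(): the state, without advancing time (a new reading comes with each control period).
- optics.grab_frame(name): name is "scene" or "top" or "wrist"; returns the picture (480x640x3 uint8, red, green, blue); there is no depth.
- optics.camera_model(name): a dict with "intrinsics" (3x3 intrinsics, pixels), "cam_to_world" (4x4, takes a point from camera to world coordinates); the wrist camera has in their place "T_tool_cam" (4x4, takes a point from camera to tool coordinates, whose origin is the TCP and whose axes are the tool frame's). Camera axes: x right, y down, z forward; pixel columns grow to the right and rows downward; lengths in m; the calibration is good to about 2 mm. The wrist camera is an equidistant fisheye: a pixel r from the principal point sees the ray r / f radians off the axis. A picture is of the moment at which its call begins: read the wrist's pose just before it. camera_model takes no time and is no camera call.
- ticket.close_job(): hands the job in, once; it reports no verdict.
The state is a dict: "time": time; "joint_pos": joint angles; "joint_velocities": joint speeds; "tau": joint torques, N m; "ee_pos": TCP position; "orientation": TCP orientation; "force": force on the tool from outside, world axes, zero at the start; "ft_torque": the same for the moment, N m; "finger_gap": opening from 0.0 (shut) to 1.0 (fully open).
Only numpy, scipy, OpenCV 4.12 (cv2) and the standard library are available. Lean on these libraries where they do the work, as an engineer would, in place of code of your own. Each camera call takes 0.05 s, during which the arm holds its last target.

## Working session

There is one attempt and no reset: what is moved stays moved. The work goes in short steps, Python scripts to look and compute and a tool call to move; the robot and the scene stay as the last step left them, time stands still between calls to the robot, and variables do not carry over. Pictures are saved under pics/ and viewed, and the job is handed in when it is done.

Besides the shell and the picture viewer there is one more tool, called after "Emit:" in YAML: its name, and indented under it one key for each argument. arm_command: Moves the arm, as the interface text tells. Its arguments: {"type":"object","properties":{"plan":{"type":"array"},"gripper":{"type":"number"},"squeeze":{"type":"number"}},"required":["plan"]}

```bash
ls; mkdir -p pics
python3 - <<'E'
from workcell import telemetry, optics
import cv2
print(telemetry.get_obs())
for n in ("scene","top"):
    cv2.imwrite(f"pics/{n}0.png",optics.grab_frame(n)[:,:,::-1])
    print(n,optics.camera_model(n))
print(optics.camera_model("wrist"))
E
```

```text
pics
{'time': 0.0, 'joint_pos': array([-1.35210047e+00,  8.79554718e-02,  1.37224632e+00, -7.15219403e-06,
        1.68361006e+00, -1.03091713e-01]), 'joint_velocities': array([ 0.00120667,  0.00112758, -0.00076549,  0.00045948, -0.00130207,
        0.00136492]), 'tau': array([-5.48999815e-04, -3.40176308e+01, -3.02433836e+01,  7.17220595e-02,
        3.27058334e-02, -1.78285782e-04]), 'ee_pos': array([ 0.17382142, -0.52122697,  0.20430796]), 'orientation': array([-0.57312204,  0.41402956, -0.41285437,  0.57416193]), 'force': array([0.6435243 , 0.18181788, 0.39266818]), 'ft_torque': array([ 0.05406451,  0.01278596, -0.00814567]), 'finger_gap': 0.9990376750040105}
scene {'intrinsics': array([[482.39433394,   0.        , 324.44132986],
       [  0.        , 482.39433394, 237.20090586],
       [  0.        ,   0.        ,   1.        ]]), 'cam_to_world': array([[-0.56736387,  0.5335968 , -0.6271943 ,  1.0506689 ],
       [ 0.82323498,  0.38562852, -0.41662311,  0.28963669],
       [ 0.01955525, -0.75270519, -0.65806724,  0.53260907],
       [ 0.        ,  0.        ,  0.        ,  1.   
[... 271 characters left out ...]
.99884404, -0.01661897, -0.04510434,  0.03028939],
       [ 0.04586278, -0.04850037, -0.99776967,  0.82650371],
       [ 0.        ,  0.        ,  0.        ,  1.        ]])}
{'intrinsics': array([[371.64829954,   0.        , 316.91608744],
       [  0.        , 371.64829954, 241.95111301],
       [  0.        ,   0.        ,   1.        ]]), 'T_tool_cam': array([[ 9.99999757e-01, -1.29283522e-04,  6.85173266e-04,
        -8.74735998e-04],
       [-6.94800790e-04, -2.67280371e-01,  9.63618555e-01,
        -1.79326446e-01],
       [ 5.85533641e-05, -9.63618797e-01, -2.67280396e-01,
         7.76715606e-02],
       [ 0.00000000e+00,  0.00000000e+00,  0.00000000e+00,
         1.00000000e+00]])}
```

View pics/top0.png

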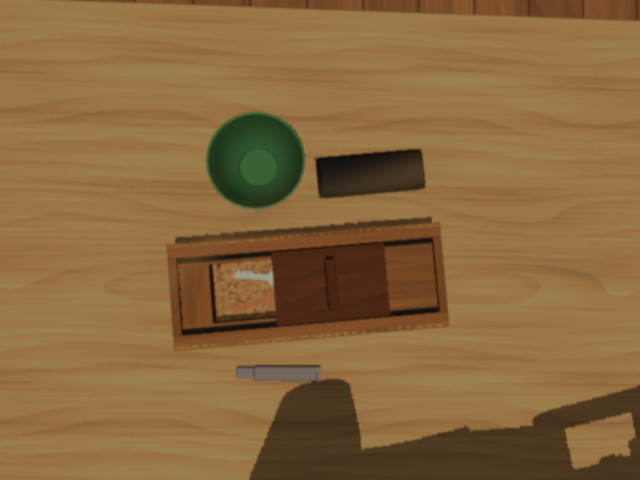

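View pics/scene0.png

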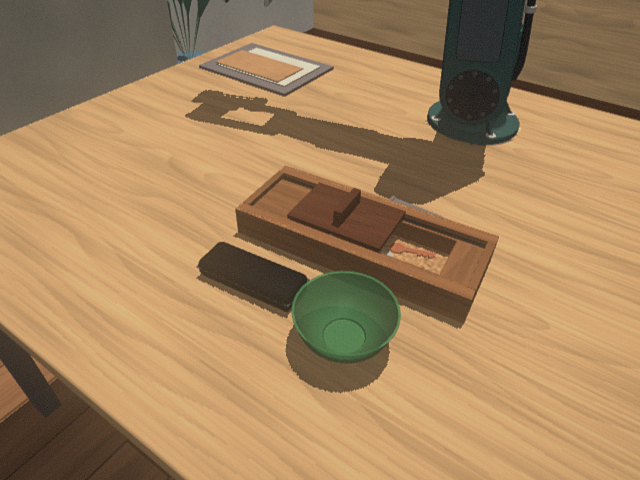

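Top view: the box's corners are near (168,243), (440,223), (448,325) and (174,349), the compartment is on the left (world +y), and the pull is near (332,283). The tyre lever is at (280,373), the bowl at (256,160) and the case at (370,173). Next I'll measure the box and pull more finely.

```bash
cat > h.py <<'E'
import numpy as np, cv2
from workcell import telemetry, optics
def cast(name,uv,z):
    m=optics.camera_model(name);K=m["intrinsics"];T=m["cam_to_world"]
    r=T[:3,:3]@np.linalg.inv(K)@np.array([uv[0],uv[1],1.]);o=T[:3,3]
    return o+r*(z-o[2])/r[2]
def proj(name,P):
    m=optics.camera_model(name);T=np.linalg.inv(m["cam_to_world"])
    p=m["intrinsics"]@(T[:3,:3]@np.asarray(P)+T[:3,3]);return p[:2]/p[2]
def pose():
    from scipy.spatial.transform import Rotation as R
    o=telemetry.get_obs();return o["ee_pos"],R.from_quat(o["orientation"]).as_matrix(),o
E
python3 - <<'E'
from h import *
im=cv2.imread("pics/top0.png")
c=cv2.resize(im[215:355,160:455],None,fx=2.7,fy=2.7,interpolation=cv2.INTER_CUBIC);cv2.imwrite("pics/crop.png",c)
for uv in [(168,244),(440,223),(448,325),(174,349)]: print(uv,cast("top",uv,.05).round(4))
for uv in [(332,257),(338,308)]: print(uv,cast("top",uv,.083).round(4))
p,R,o=pose();print(p,R.round(3))
E
```

```text
(168, 244) [0.5788 0.2151 0.05  ]
(440, 223) [ 0.6153 -0.1708  0.05  ]
(448, 325) [ 0.4696 -0.183   0.05  ]
(174, 349) [0.4327 0.2027 0.05  ]
(332, 257) [ 0.5635 -0.0138  0.083 ]
(338, 308) [ 0.4945 -0.0229  0.083 ]
[ 0.17384669 -0.52128951  0.20443166] [[ 0.316 -0.     0.949]
 [-0.949  0.002  0.316]
 [-0.002 -1.     0.   ]]
```

View pics/crop.png

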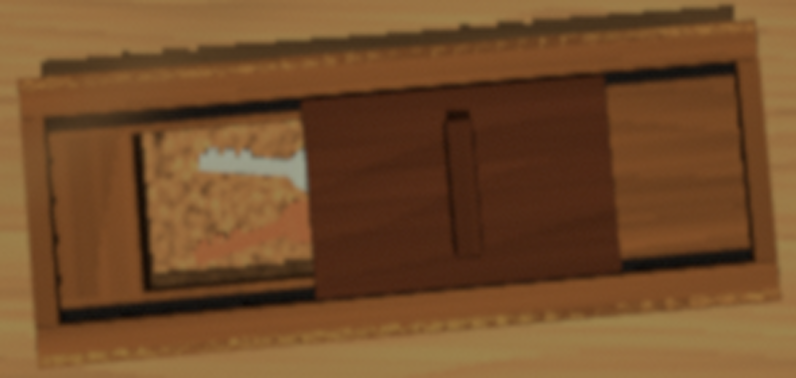

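```bash
cat >> h.py <<'E'
Y=np.array([-.0947,.9955,0]);Y/=np.linalg.norm(Y);X=np.array([Y[1],-Y[0],0]);C=np.array([.5241,.016,0])
def bx(P):
    d=np.asarray(P)-C;return np.array([d@X,d@Y,d[2]])
def w(b): return C+X*b[0]+Y*b[1]+np.array([0,0,b[2]])
def st():
    p,R,o=pose(); b=bx(p); x=R[:,0]
    print("t",round(o["time"],2),"tcp box mm",(b*1e3).round(1),"f box",[round(float(v),1) for v in (o["force"]@X,o["force"]@Y,o["force"][2])],"gap",round(o["finger_gap"],3),"yaw err deg",round(float(np.degrees(np.arcsin(x@X))),2),"tilt",R[2].round(3))
def to(b):
    p,R,o=pose(); print("shift tool mm",(R.T@(w(b)-p)*1e3).round(1))
E
python3 - <<'E'
from h import *
P=cast("top",(332.2,283.3),.083);print(P,bx(P))
print("edge L/R of cover",bx(cast("top",(160+308/2.7,215+200/2.7),.057)),bx(cast("top",(160+613/2.7,215+175/2.7),.057)))
print([bx(cast("top",q,.05)).round(4) for q in [(168,244),(440,223),(448,325),(174,349)]])
# scene cross-check
print(proj("scene",w([0,bx(P)[1],.083])))
im=cv2.imread("pics/scene0.png");cv2.imwrite("pics/sc.png",cv2.resize(im[160:320,225:505],None,fx=2.7,fy=2.7))
for b in [(.075,.195,.05),(-.075,.195,.05),(.075,-.195,.05),(.035,bx(P)[1],.083),(-.035,bx(P)[1],.083)]:
    print(b,(proj("scene",w(b))-[225,160])*2.7)
st(); to([0,bx(P)[1],.14])
E
```

```text
[ 0.52781477 -0.01460614  0.083     ] [ 0.00079966 -0.03082038  0.083     ]
edge L/R of cover [-0.00152108  0.04949363  0.057     ] [-0.00161068 -0.11005195  0.057     ]
[array([0.0733, 0.193 , 0.05  ]), array([ 0.0731, -0.1946,  0.05  ]), array([-0.0731, -0.1929,  0.05  ]), array([-0.0733,  0.1946,  0.05  ])]
[348.70736658 199.72577236]
(0.075, 0.195, 0.05) [669.34714195 379.36185868]
(-0.075, 0.195, 0.05) [743.70779555 207.02443393]
(0.075, -0.195, 0.05) [ 30.54008089 132.32712646]
(0.035, np.float64(-0.03082038499385366), 0.083) [305.60924707 139.58640362]
(-0.035, np.float64(-0.03082038499385366), 0.083) [360.70617539  76.87273873]
t 0.1 tcp box mm [-399.6 -501.7  204.4] f box [-0.3, -1.3, -0.5] gap 1.001 yaw err deg 13.0 tilt [-0.002 -1.     0.   ]
shift tool mm [-368.8   65.3  495.3]
```

View pics/sc.png

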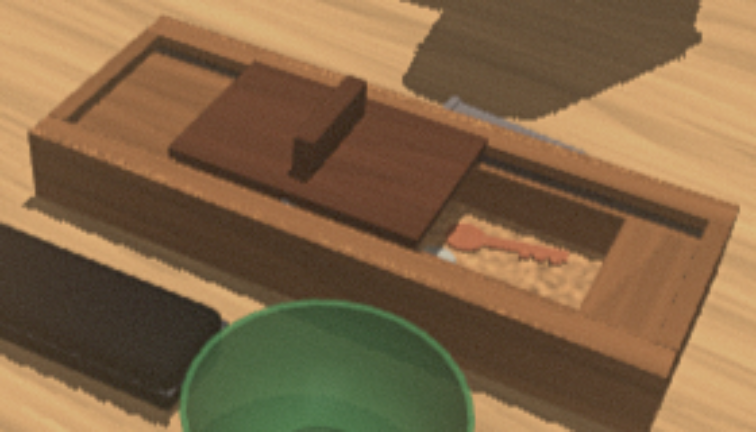

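Both views agree to about 2 mm: the pull is at box y of about −30.5 mm, so the slide is about 0.0545. I'll move above the pull.

Emit:
arm_command:
  plan:
    - [-0.022,0,0.03,0.02]
    - [-0.044,0,0.06,0.04]
    - [-0.067,0,0.09,0.06]
    - [-0.092,0,0.123,0.08]
    - [-0.117,0,0.157,0.1]
    - [-0.142,0,0.19,0.12]
    - [-0.166,0,0.223,0.14]
    - [-0.191,0,0.256,0.16]
    - [-0.216,0,0.29,0.18]
    - [-0.241,0,0.323,0.2]
    - [-0.265,0.01,0.356,0.22]
    - [-0.29,0.02,0.389,0.227]
  gripper: 0
  squeeze: 30

```text
time: 1.1
ee_pos: [0.4514, -0.1225, 0.1856]
orientation: [-0.522, 0.476, -0.476, 0.524]
force: [0.6, -0.4, -0.6]
finger_gap: 1.001
```

```bash
python3 -c "
from h import *
st(); to([0,-.0305,.13])"
```

```text
t 1.1 tcp box mm [ -85.5 -131.   185.6] f box [0.5, -0.5, -0.6] gap 1.001 yaw err deg -0.03 tilt [-0.001 -1.     0.001]
shift tool mm [-100.5   55.9   85.4]
```

Emit:
arm_command:
  plan:
    - [-0.03,0.01,0.025,0]
    - [-0.055,0.02,0.045,0]
    - [-0.08,0.03,0.067,0]
    - [-0.1,0.045,0.085,0]
    - [-0.1,0.055,0.085,0]
    - [-0.1,0.055,0.085,0]
    - [-0.1,0.055,0.085,0]

```text
time: 1.68
ee_pos: [0.5256, -0.0151, 0.1297]
orientation: [0.523, -0.477, 0.475, -0.523]
force: [-0.1, 0.1, 0.5]
finger_gap: 0.997
```

```bash
python3 -c "
from h import *
st(); to([0,-.0305,.061])
cv2.imwrite('pics/w1.png',optics.grab_frame('wrist')[:,:,::-1])
cv2.imwrite('pics/t1.png',optics.grab_frame('top')[:,:,::-1])"
```

```text
t 1.68 tcp box mm [ -1.5 -31.1 129.7] f box [-0.1, 0.1, 0.5] gap 0.997 yaw err deg -0.03 tilt [-0.001 -1.    -0.002]
shift tool mm [-0.6 68.7  1.6]
```

View pics/w1.png

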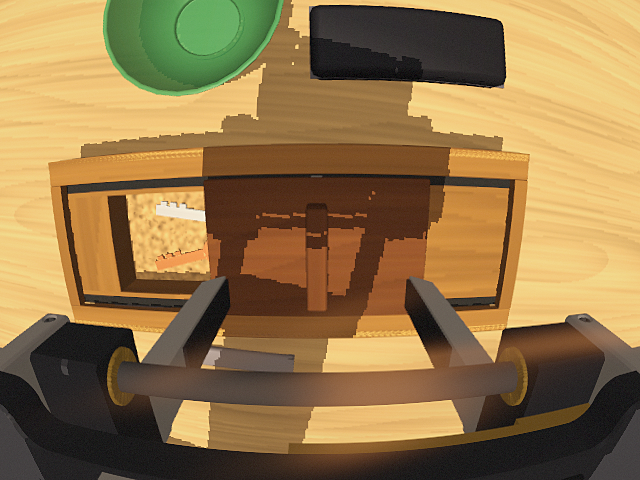

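The wrist view shows the pull at column 317, centred between the fingers (217 and 415), and the box square to the jaws. I'll descend until the tips are just above the plate.

Emit:
arm_command:
  plan:
    - [-0.0005,0.025,0.0015,0]
    - [-0.0005,0.045,0.0015,0]
    - [-0.0005,0.058,0.0015,0]
    - [-0.0005,0.064,0.0015,0]
    - [-0.0005,0.068,0.0015,0]
    - [-0.0005,0.0695,0.0015,0]
    - [-0.0005,0.0695,0.0015,0]

```text
time: 2.37
ee_pos: [0.5286, -0.0157, 0.0631]
orientation: [-0.521, 0.476, -0.477, 0.523]
force: [0.3, -0.1, 0.1]
finger_gap: 1.002
```

```bash
python3 -c "
from h import *
st()"
```

```text
t 2.37 tcp box mm [  1.5 -32.   63.1] f box [0.3, -0.2, 0.1] gap 1.002 yaw err deg -0.16 tilt [-0.    -1.     0.004]
```

Emit:
arm_command:
  plan:
    - [0,0.001,0,0]
    - [0,0.002,0,0]
    - [0,0.002,0,0]
    - [0,0.002,0,0]
    - [0,0.002,0,0]
    - [0,0.002,0,0]
    - [0,0.002,0,0]
    - [0,0.002,0,0]
    - [0,0.002,0,0]
    - [0,0.002,0,0]
  gripper: 1
  squeeze: 30

```text
time: 3.2
ee_pos: [0.5286, -0.0157, 0.061]
orientation: [-0.522, 0.476, -0.477, 0.523]
force: [-0.3, 0.5, -0.5]
finger_gap: 0.33
```

```bash
python3 -c "
from h import *
st();st()"
```

```text
t 3.2 tcp box mm [  1.5 -32.   61. ] f box [-0.3, 0.5, -0.5] gap 0.33 yaw err deg -0.16 tilt [-0.    -1.     0.004]
t 3.2 tcp box mm [  1.5 -32.   61. ] f box [-0.3, 0.5, -0.5] gap 0.33 yaw err deg -0.16 tilt [-0.    -1.     0.004]
```

Emit:
arm_command:
  plan:
    - [0,0,0,0]
    - [0,0,0,0]
    - [0,0,0,0]
    - [0,0,0,0]
    - [0,0,0,0]
    - [0,0,0,0]

```text
time: 3.7
ee_pos: [0.5285, -0.0154, 0.061]
orientation: [-0.521, 0.476, -0.477, 0.524]
force: [-0.2, 2.4, -0.8]
finger_gap: 0.145
```

```bash
python3 -c "
from h import *
st()"
```

```text
t 3.7 tcp box mm [  1.4 -31.7  61. ] f box [-0.0, 2.4, -0.8] gap 0.145 yaw err deg -0.15 tilt [-0.001 -1.     0.004]
```

The gap is 13.6 mm, so the pull is gripped. I'll slide to about 0.151.

Emit:
arm_command:
  plan:
    - [-0.005,0,0,0]
    - [-0.015,0,0,0]
    - [-0.026,0,0,0]
    - [-0.037,0,0,0]
    - [-0.048,0,0,0]
    - [-0.059,0,0,0]
    - [-0.07,0,0,0]
    - [-0.08,0,0,0]
    - [-0.089,0,0,0]
    - [-0.095,0,0,0]
    - [-0.098,0,0,0]
    - [-0.098,0,0,0]

```text
time: 4.7
ee_pos: [0.5189, 0.0837, 0.061]
orientation: [-0.522, 0.476, -0.476, 0.524]
force: [-2.8, -0.1, 0.0]
finger_gap: 0.147
```

```bash
python3 -c "
from h import *
st()
cv2.imwrite('pics/t2.png',cv2.resize(optics.grab_frame('top')[215:355,160:455,::-1],None,fx=2.7,fy=2.7,interpolation=cv2.INTER_CUBIC))"
```

```text
t 4.7 tcp box mm [ 1.2 67.9 61. ] f box [-2.8, 0.2, 0.0] gap 0.147 yaw err deg -0.09 tilt [-0.003 -1.     0.002]
```

View pics/t2.png

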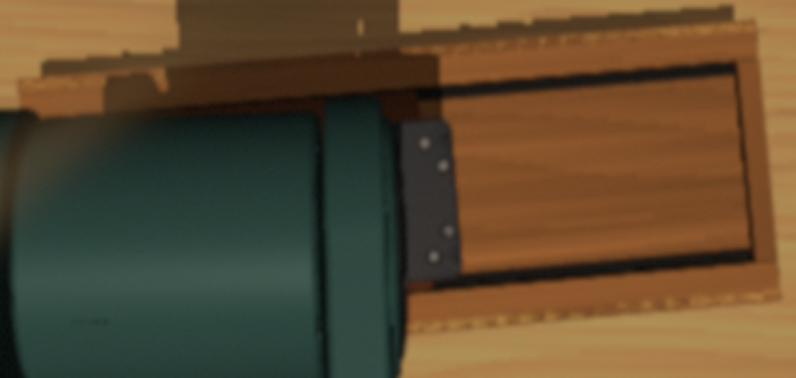

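The top view shows the arm hiding the cover. The deck at the right is clear, so the cover moved with the hand, to a slide of about 0.153. I'll back off 3 mm and press gently.

Emit:
arm_command:
  plan:
    - [0.001,0,0,0]
    - [0.003,0,0,0]
    - [0.003,0,0,0]
    - [0.003,0.001,0,0]
    - [0.003,0.002,0,0]
    - [0.003,0.003,0,0]
    - [0.003,0.003,0,0]
  squeeze: 40

```text
time: 5.33
ee_pos: [0.5193, 0.0809, 0.0603]
orientation: [-0.521, 0.477, -0.476, 0.524]
force: [-6.5, 1.6, 10.6]
finger_gap: 0.148
```

```bash
python3 -c "
from h import *
st()"
```

```text
t 5.33 tcp box mm [ 1.3 65.1 60.3] f box [-6.3, 2.2, 10.6] gap 0.148 yaw err deg -0.12 tilt [-0.004 -1.     0.003]
```

Emit:
arm_command:
  plan:
    - [0,0.002,0,0]
    - [0,0.003,0,0]
    - [0,0.0035,0,0]
    - [0,0.0035,0,0]

```text
time: 5.67
ee_pos: [0.5193, 0.0809, 0.0602]
orientation: [-0.521, 0.477, -0.476, 0.525]
force: [-8.4, 1.5, 15.7]
finger_gap: 0.145
```

```bash
python3 -c "
from h import *
st()"
```

```text
t 5.67 tcp box mm [ 1.4 65.1 60.2] f box [-8.3, 2.2, 15.7] gap 0.145 yaw err deg -0.13 tilt [-0.004 -1.     0.004]
```

It stands firm at a slide of about 0.150 under 15.7 N, so there is no notch there. On to about 0.1555.

Emit:
arm_command:
  plan:
    - [0,-0.001,-0.001,0]
    - [-0.003,-0.001,-0.001,0]
    - [-0.0055,-0.001,-0.001,0]
    - [-0.0055,-0.001,-0.001,0]
    - [-0.0055,0.001,-0.001,0]
    - [-0.0055,0.002,-0.001,0]
    - [-0.0055,0.003,-0.001,0]
    - [-0.0055,0.0035,-0.001,0]
    - [-0.0055,0.0035,-0.001,0]

```text
time: 6.42
ee_pos: [0.5187, 0.0858, 0.0602]
orientation: [-0.52, 0.476, -0.477, 0.525]
force: [-4.6, -2.9, 13.7]
finger_gap: 0.146
```

```bash
python3 -c "
from h import *
st()"
```

```text
t 6.42 tcp box mm [ 1.3 70.  60.2] f box [-4.8, -2.4, 13.7] gap 0.146 yaw err deg -0.14 tilt [-0.003 -1.     0.006]
```

Emit:
arm_command:
  plan:
    - [0,-0.001,-0.001,0]
    - [-0.003,-0.001,-0.001,0]
    - [-0.0055,-0.001,-0.001,0]
    - [-0.0055,-0.001,-0.001,0]
    - [-0.0055,0.001,-0.001,0]
    - [-0.0055,0.002,-0.001,0]
    - [-0.0055,0.003,-0.001,0]
    - [-0.0055,0.0037,-0.001,0]
    - [-0.0055,0.0037,-0.001,0]

```text
time: 7.17
ee_pos: [0.5181, 0.0915, 0.0602]
orientation: [-0.52, 0.475, -0.478, 0.526]
force: [-2.4, -1.4, 13.3]
finger_gap: 0.147
```

```bash
python3 -c "
from h import *
st()"
```

```text
t 7.17 tcp box mm [ 1.2 75.7 60.2] f box [-2.5, -1.1, 13.3] gap 0.147 yaw err deg -0.12 tilt [-0.003 -1.     0.009]
```

Emit:
arm_command:
  plan:
    - [0,-0.001,-0.0005,0]
    - [-0.003,-0.001,-0.0005,0]
    - [-0.0055,-0.001,-0.0005,0]
    - [-0.0055,-0.001,-0.0005,0]
    - [-0.0055,0.001,-0.0005,0]
    - [-0.0055,0.002,-0.0005,0]
    - [-0.0055,0.003,-0.0005,0]
    - [-0.0055,0.0038,-0.0005,0]
    - [-0.0055,0.0038,-0.0005,0]

```text
time: 7.92
ee_pos: [0.5176, 0.0972, 0.0602]
orientation: [-0.519, 0.475, -0.478, 0.526]
force: [-3.8, -1.1, 13.5]
finger_gap: 0.148
```

```bash
python3 -c "
from h import *
st()"
```

```text
t 7.92 tcp box mm [ 1.2 81.5 60.2] f box [-3.9, -0.8, 13.5] gap 0.148 yaw err deg -0.11 tilt [-0.004 -1.     0.011]
```

Firm at about 0.1665. Next one.

Emit:
arm_command:
  plan:
    - [0,-0.001,-0.0005,0]
    - [-0.003,-0.001,-0.0005,0]
    - [-0.0055,-0.001,-0.0005,0]
    - [-0.0055,-0.001,-0.0005,0]
    - [-0.0055,0.001,-0.0005,0]
    - [-0.0055,0.002,-0.0005,0]
    - [-0.0055,0.003,-0.0005,0]
    - [-0.0055,0.0038,-0.0005,0]
    - [-0.0055,0.0038,-0.0005,0]

```text
time: 8.67
ee_pos: [0.517, 0.1029, 0.0601]
orientation: [-0.519, 0.474, -0.478, 0.527]
force: [-2.7, -1.6, 14.9]
finger_gap: 0.151
```

```bash
python3 -c "
from h import *
st()"
```

```text
t 8.67 tcp box mm [ 1.1 87.2 60.1] f box [-2.9, -1.3, 14.9] gap 0.151 yaw err deg -0.09 tilt [-0.004 -1.     0.012]
```

Emit:
arm_command:
  plan:
    - [0,-0.001,-0.0005,0]
    - [-0.003,-0.001,-0.0005,0]
    - [-0.0055,-0.001,-0.0005,0]
    - [-0.0055,-0.001,-0.0005,0]
    - [-0.0055,0.001,-0.0005,0]
    - [-0.0055,0.002,-0.0005,0]
    - [-0.0055,0.003,-0.0005,0]
    - [-0.0055,0.0038,-0.0005,0]
    - [-0.0055,0.0038,-0.0005,0]

```text
time: 9.42
ee_pos: [0.5163, 0.1085, 0.0573]
orientation: [-0.518, 0.474, -0.478, 0.527]
force: [2.1, -0.8, 4.5]
finger_gap: 0.144
```

```bash
python3 -c "
from h import *
st()"
```

```text
t 9.42 tcp box mm [ 1.  92.8 57.3] f box [2.0, -1.0, 4.5] gap 0.144 yaw err deg -0.1 tilt [-0.004 -1.     0.013]
```

At about 0.178 it yields: the tip is at 57.3 mm with only 4.5 N. I'll press down to the stop.

Emit:
arm_command:
  plan:
    - [0,0.001,0,0]
    - [0,0.002,0,0]
    - [0,0.003,0,0]
    - [0,0.004,0,0]
    - [0,0.005,0,0]
    - [0,0.0055,0,0]
    - [0,0.0055,0,0]

```text
time: 10.0
ee_pos: [0.5164, 0.1085, 0.0538]
orientation: [-0.518, 0.474, -0.478, 0.527]
force: [-1.0, -2.3, 10.9]
finger_gap: 0.146
```

```bash
python3 -c "
from h import *
st()"
```

```text
t 10.0 tcp box mm [ 1.1 92.8 53.8] f box [-1.2, -2.1, 10.9] gap 0.146 yaw err deg -0.09 tilt [-0.004 -1.     0.013]
```

Emit:
arm_command:
  plan:
    - [0,0.002,0,0]
    - [0,0.003,0,0]
    - [0,0.004,0,0]
    - [0,0.004,0,0]
    - [0,0.004,0,0]

```text
time: 10.42
ee_pos: [0.5165, 0.1086, 0.0537]
orientation: [-0.518, 0.474, -0.478, 0.528]
force: [-3.6, -1.5, 17.4]
finger_gap: 0.148
```

```bash
python3 -c "
from h import *
st()"
```

```text
t 10.42 tcp box mm [ 1.2 92.9 53.7] f box [-3.7, -1.2, 17.4] gap 0.148 yaw err deg -0.08 tilt [-0.005 -1.     0.014]
```

A firm stop at 53.7 mm under 17.4 N, 7.3 mm below the raised height. Releasing.

Emit:
arm_command:
  plan:
    - [0,0.0005,0,0]
    - [0,0.0005,0,0]
    - [0,0.0005,0,0]
    - [0,0.0005,0,0]
    - [0,0.0005,0,0]
    - [0,0.0005,0,0]
    - [0,0.0005,0,0]
    - [0,0.0005,0,0]
    - [0,0,0,0]
  gripper: 0.4

```text
time: 11.17
ee_pos: [0.5164, 0.1086, 0.0534]
orientation: [-0.518, 0.474, -0.478, 0.527]
force: [-0.3, -0.2, 0.4]
finger_gap: 0.597
```

```bash
python3 -c "
from h import *
st()"
```

```text
t 11.17 tcp box mm [ 1.1 92.9 53.4] f box [-0.3, -0.1, 0.4] gap 0.597 yaw err deg -0.08 tilt [-0.005 -1.     0.014]
```

The gripper is open and force-free. I'll lift straight up, then back off for a look.

Emit:
arm_command:
  plan:
    - [0,-0.01,0,0]
    - [0,-0.03,0,0]
    - [0,-0.06,0,0]
    - [0,-0.09,0,0]
    - [0,-0.12,0,0]
    - [0.03,-0.13,-0.02,0]
    - [0.06,-0.13,-0.04,0]
    - [0.09,-0.13,-0.065,0]
    - [0.12,-0.13,-0.09,0]
    - [0.145,-0.13,-0.115,0]
    - [0.17,-0.13,-0.14,0]
    - [0.195,-0.13,-0.165,0]

```text
time: 12.17
ee_pos: [0.3674, -0.1027, 0.1813]
orientation: [-0.518, 0.473, -0.479, 0.528]
force: [-0.4, 0.6, 0.6]
finger_gap: 0.598
```

Emit:
arm_command:
  plan:
    - [0.03,0,-0.02,0]
    - [0.06,0,-0.035,0]
    - [0.09,0,-0.05,0]
    - [0.12,0,-0.05,0]
    - [0.15,0,-0.05,0]
    - [0.15,0,-0.05,0]

```text
time: 12.67
ee_pos: [0.3314, -0.261, 0.1806]
orientation: [-0.517, 0.474, -0.481, 0.526]
force: [-0.6, -0.2, -0.8]
finger_gap: 0.596
```

Run:
```python
from h import *
st()
t=optics.grab_frame('top')[:,:,::-1];s=optics.grab_frame('scene')[:,:,::-1]
cv2.imwrite('pics/t3.png',t)
cv2.imwrite('pics/s3.png',cv2.resize(s[160:360,225:505],None,fx=2.7,fy=2.7,interpolation=cv2.INTER_CUBIC))
for z in (.076,.083):
  for x in(.035,-.035): print(z,x,(proj("scene",w([x,.0929,z]))-[225,160])*2.7)
```

```text
t 12.67 tcp box mm [-218.1 -257.5  180.6] f box [-0.6, -0.2, -0.8] gap 0.596 yaw err deg -0.34 tilt [-0.001 -1.     0.015]
0.076 0.035 [511.85805076 223.64080389]
0.076 -0.035 [556.86542358 152.25442471]
0.083 0.035 [513.75798932 213.70852767]
0.083 -0.035 [558.9283486  142.50383277]
```

View pics/t3.png

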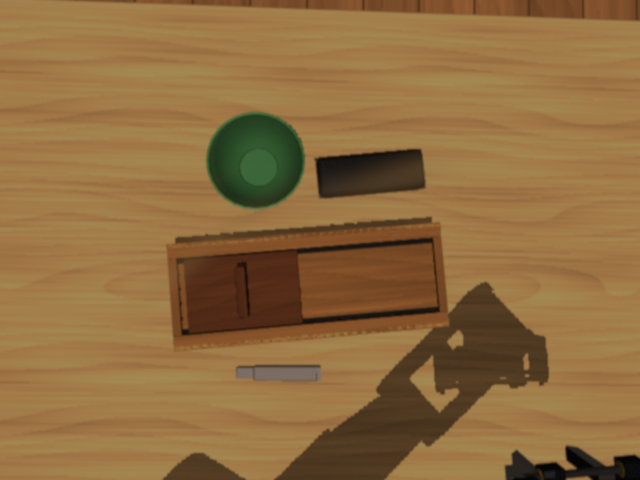

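View pics/s3.png

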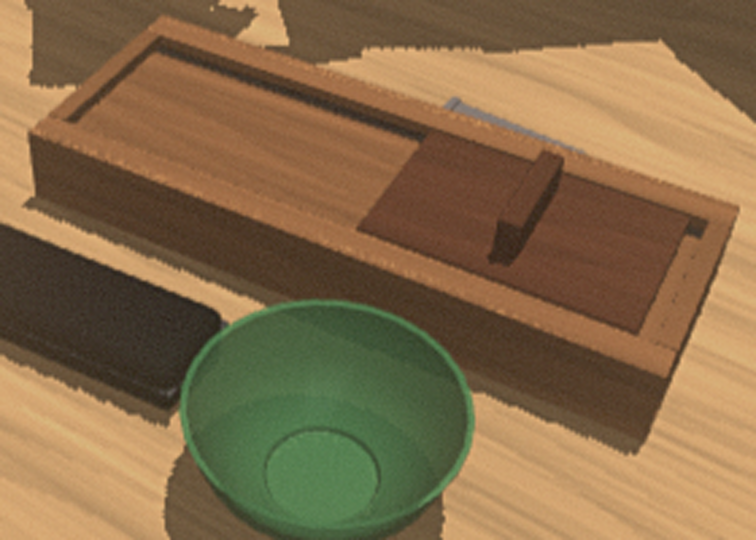

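The cover lies flush and hides the compartment. The pull's top ends are seen at (508,223) and (552,155), against (512,224) and (557,152) predicted for 76 mm. The bowl, case and lever are at the same pixels as before. Handing in.

```bash
python3 -c "
from workcell import ticket
print(ticket.close_job())"
```

```text
the job is handed in; nothing more can be done
None
```

The keys are hidden: the cover is down, level with the rim, over the compartment. I handed the job in at about 12.8 s of the 48 s allowed.

- **Finding the notch:** I gripped the pull, slid the cover along, and pressed with 13–16 N at slides of about 0.150, 0.155, 0.161, 0.1665 and 0.172. It stood firm at each. At about 0.178 it went down.
- **Pressing home:** The cover dropped about 7.3 mm (7 mm expected) to a firm stop, which held at 17.4 N. I then opened the gripper, lifted clear and backed away.
- **Last checks:** In the scene view the pull's top matches the lowered height of 76 mm to within about 2 mm. By eye the cover is flush, and in the top view the bowl, case and lever are where they started. The force on the gripper after release was near zero.
- **Uncertainty:** Slide positions come from the camera calibration, so they are good to about 2 mm. No check failed or disagreed.

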